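# Clamp the boom-arm foot to the studio bench

## Task

Slide the flat foot of the microphone boom, tongue first, fully home into the bench clamp until it meets the back stop. Then screw the clamp's T-handle down clockwise, taking a fresh hold of its ends as often as needed, until the foot is firmly clamped but not crushed, and let go. Leave the other things on the bench where they are.

Things in the scene. Friction and masses are not known exactly. Their poses are not given: they have to be found in the camera images.
- foot_post (a point): Centre of the upright square steel post (24 x 24 mm, top 70 mm above the bench) near one end of the loose boom-arm foot; the point is 40 mm above the bench. The post's faces are square to x and y. +x runs along the plate towards the tongue, y across, z up.
- foot_tip (a point): Point at mid-width of the tongue's leading end, 5 mm up, on the foot's centre line 163 mm ahead (+x) of the post. Axes as foot_post.
- foot: The whole foot: a plain steel plate 181 x 50 x 10 mm flat on the bench, about 0.6 kg; origin under the post. The plate reaches 163 mm from the post in +x (the tongue, square-ended) and 18 mm in -x. It slides on the bench with 2 to 6 N. Held by the post it is nose-heavy: slide it, do not lift it.
- clamp_mouth (a point): Middle of the mouth of the dark steel bench clamp (bolted down), about 5 mm above the bench. +x points into the clamp, the way the foot goes in; z up. Two cheeks, 66 mm long, 8 mm thick, 26 mm high, 54 mm apart inside, start here and stand on the bare bench. The screw axis is 33 mm inside the mouth.
- clamp_stop (a point): Centre of the back-stop face (a column 72 mm high), 66 mm from the mouth along +x, about 5 mm above the bench; axes as clamp_mouth. The foot is home when foot_tip reaches it. From the column an arm, underside about 50 mm and top about 74 mm above the bench, runs over the slot and carries the screw.
- t_screw: Clamp screw with T-handle, steel. Origin on the screw axis at the bar's centre, 116 to 122 mm above the bench at first; x along the bar, z up. Round bar 10 mm thick, with an 18 mm ball 57 mm from the axis at each end and a 24 mm boss in the middle; 12 to 48 mm from the axis is free to grip. It tightens clockwise seen from above and sinks 6 mm a turn.
- t_end_a (a point): Gripping place on the bar, 41 mm from the screw axis towards the handle's +x; axes as t_screw. The screw turns freely (about 0.05 N m) until its round foot, 26 mm wide, meets the plate. How far that is, roughly 0.2 to 1.2 turns, differs each time and has to be felt.
- t_end_b (a point): Gripping place on the bar, 41 mm from the screw axis towards the handle's -x; axes as t_screw. Once the screw touches, each further radian adds about 0.3 N m of felt resistance: the foot is firmly clamped at 0.35 to 0.75 N m (about 9 to 18 N pushed at this place, a quarter to half a turn after touching) and is crushed from about 0.9 N m. It stays where it is left.
- mug: Bystander to leave alone: the white mug; origin at the centre of its underside.
- reel: Bystander to leave alone: the grey tape reel lying flat; origin at the centre of its underside.
- driver: Bystander to leave alone: the black-handled screwdriver; origin at the centre of its underside.
- pedal: Bystander to leave alone: the aluminium effects pedal; origin at the centre of its underside.
- tape_roll: Bystander to leave alone: the roll of paper tape; origin at the centre of its underside.
- jar: Bystander to leave alone: the small glass jar; origin at the centre of its underside.
- adapter: Bystander to leave alone: the plug adapter; origin at the centre of its underside.
There are look-alikes about, which are no part of the job. What is shaped like the foot but pink is not meant.

How it is judged:
On the way, in this order (a step that is already met when the one before it is completed fails the run):
1. The foot is fully home against the back stop, with the screw not yet bearing on it (x of foot_tip in the frame of clamp_stop between -0.004 and 0.004 m and horizontal distance between foot_tip and clamp_stop below 0.007 m and angle between the x axis of foot and the x axis of clamp_stop, either way round below 0.12 rad and angle between foot's own z axis and vertical below 0.05 rad and contact force between t_screw and foot below 0.5 N), for 0.2 s.
2. The screw bears firmly on the foot (x of foot_tip in the frame of clamp_stop between -0.004 and 0.004 m and horizontal distance between foot_tip and clamp_stop below 0.007 m and angle between the x axis of foot and the x axis of clamp_stop, either way round below 0.12 rad and angle between foot's own z axis and vertical below 0.05 rad and contact force between t_screw and foot above 45 N), for 0.2 s.
At the end, for the whole second after the job is handed in: The foot lies flat with its tongue within 4 mm of the back stop, centred between the cheeks (7 mm) and straight in them (0.12 rad); the screw presses on it with 45 to 160 N; everything is at rest and the T-handle is let go (all of step 2 and contact force between t_screw and foot below 160 N and linear speed of foot below 0.01 m/s and angular speed of t_screw below 0.05 rad/s and contact force between the fingers and t_screw below 0.1 N); the robot touches nothing.
It fails at once if The foot is crushed: the screw presses on it with more than 160 N (contact force between t_screw and foot above 160 N).
It fails at once if The foot is tipped or lifted off the bench (angle between foot's own z axis and vertical above 0.2 rad or height (world z) of foot above 0.02 m).
It fails at once if A bystander on the bench is disturbed (moved more than 30 mm) (distance of any of mug, reel, driver, pedal, tape_roll, jar, adapter from where it was at the start of the episode above 0.03 m).
It also fails if it takes over 72 s, if anything falls off the work surface, if the arm or the gripper's body presses on something with over 40 N, if the wrist force passes 120 N, or if a joint passes its speed limit or range.

## Robot

A 7-joint arm with a two-finger parallel gripper is mounted at the origin on the work surface. World frame = base frame: x ahead of the robot, y to its left, z up, the work surface at z = 0. Lengths are in m, angles in rad, forces in N, time in s.
With the tool pointing down it reaches from about 0.425 to 0.95 m from the base axis. Payload 4.7 kg.
Tool frame: the origin (TCP) lies on the centre line of the jaws, within the pads' length; the fingertips stand robot.nose_length ahead of it and the grasp point (between the pads) lies 8 mm behind it (robot.nose_length is the distance from the TCP to the fingertips, in m); z points along the fingers, x is the direction in which the jaws open and shut, and the axes are right-handed (so a half turn about z gives the same grasp; the last joint's range is limited). The gripper opens to 85 mm and grips with 20 to 120 N. Pads are 22 mm wide; open, the fingers measure 114 mm over their backs; the gripper's body (76 mm by 85 mm) begins 54 mm behind the grasp point. The pads swing forward as they close: fully open they stand 13 mm farther back than shut.
Start: joints at [-1.262, 0.469, -0.049, 1.532, 0.024, 1.141, -0.082], TCP at [0.224, 0.637, 0.242] pointing down, gripper open.
Joint ranges: [-2.59, 2.59], [-0.33, 1.99], [-1.39, 1.29], [0.1, 2.45], [-1.04, 4.18], [0.21, 1.99], [-2.66, 2.66]. Speed limits (rad/s): [2.57, 2.57, 3.14, 3.14, 3.14, 3.14, 3.14].

## Interface

Orientations are given as [roll, pitch, yaw] about the fixed x, y, z axes, in that order (R = Rz(yaw) Ry(pitch) Rx(roll)).
In Python, from plant import robot gives the robot as it stands. Calls block until the motion is done:
- robot.goto(position, orientation): joint-space move of the TCP to a pose.
- robot.move_straight(position, vel=0.15, attitude=None, contact_N=None): straight line of the TCP; attitude=None keeps the orientation; vel is the mean speed in m/s. With contact_N (N) it stops when the force on the tool has changed by that much, and returns True; else False.
- robot.move_joints(angles): joint-space move.
- robot.grip(opening, strength=None): opening from 0.0 (shut) to 1.0 (fully open); strength is the grip in N (None keeps the last); returns when the fingers have stopped.
- robot.sleep(seconds).
- robot.inverse_kinematics(position, orientation): joint angles nearest the present ones, or None.
- robot.sense(): the state.
- robot.grab_frame(name): name is "side" or "top"; returns a dict with "image" (384x512x3 uint8, red, green, blue), "range_z" (384x512 float32, m along the optical axis (not along the pixel's ray), 0 where there is no reading), "fx", "fy", "cx", "cy" (pixels), "R" (3x3) and "t" (3): a world point X has camera coordinates R X + t. Camera axes: x right, y down, z forward; pixel columns grow to the right and rows downward; lengths in m; the calibration is good to about 2 mm. A picture is of the moment at which its call begins.
A pose or a line that the arm cannot do raises robot.IKError and nothing moves.
- robot.close_job(): hands the job in, once; it reports no verdict.
The state is a dict: "t": time; "joint_pos": joint angles; "joint_velocities": joint speeds; "effort": joint torques, N m; "tcp_pos": TCP position; "tcp_rot": TCP orientation; "wrist_force": force on the tool from outside, world axes, zero at the start; "torque": the same for the moment, N m; "opening": opening from 0.0 (shut) to 1.0 (fully open).
Only numpy, scipy, OpenCV 4.12 (cv2) and the standard library are available. Lean on these libraries where they do the work, as an engineer would, in place of code of your own. Each camera call takes 0.05 s, during which the arm holds its last target.

## Working session

There is one attempt and no reset: what is moved stays moved. The work goes in short steps, each a Python script; the robot and the scene stay as the last script left them, time stands still between calls to the robot, and variables do not carry over. Pictures are saved under pics/ and viewed, and the job is handed in when it is done.

```bash
ls; mkdir -p pics; python3 - <<'E'
from plant import robot
import cv2,numpy as np
s=robot.sense();print(s, robot.nose_length)
for n in("top","side"):
    f=robot.grab_frame(n);cv2.imwrite(f"pics/{n}0.png",f["image"][:,:,::-1]);np.savez(f"pics/{n}0.npz",**f)
    print(n,f["fx"],f["fy"],f["cx"],f["cy"],f["R"],f["t"])
E
```

```text
pics
{'t': 0.0, 'joint_pos': array([-1.26187923,  0.46946497, -0.04861407,  1.5337141 ,  0.02409971,
        1.14099744, -0.08232099]), 'joint_velocities': array([-0.00058996, -0.00070861, -0.00030266, -0.000432  ,  0.00020366,
        0.00126964,  0.00025006]), 'effort': array([ 1.19609402e-05, -5.10304248e+01, -4.62719891e-02, -2.37711167e+01,
        1.07874779e-02,  7.67750898e-03, -1.82952826e-07]), 'tcp_pos': array([0.22350288, 0.63631554, 0.24123706]), 'tcp_rot': array([3.14152741e+00, 1.99707517e-03, 1.23300719e+00]), 'wrist_force': array([-1.06313653, -0.17148263, -0.25737236]), 'torque': array([-0.04093406, -0.00194841,  0.00916333]), 'opening': 0.9998031053438159} 0.011
top 447.7009781634782 447.7009781634782 255.40585085845265 182.522947975111 [[ 0.00917569 -0.99994716  0.0046361 ]
 [-0.9754339  -0.00997106 -0.22006654]
 [ 0.22010113 -0.00250295 -0.97547385]] [0.00204054 0.54956361 1.32421432]
side 356.51528708222025 356.51528708222025 253.69902700176596 192.1207400959648 [[-0.95696285  0.29003214 -0.010172  ]
 [ 0.17828305  0.55986666 -0.80917518]
 [-0.22899185 -0.77616408 -0.58747941]] [ 0.52269434 -0.02582973  1.12472464]
```

View pics/top0.png

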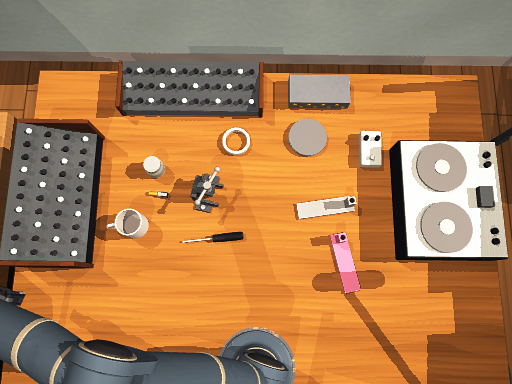

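View pics/side0.png

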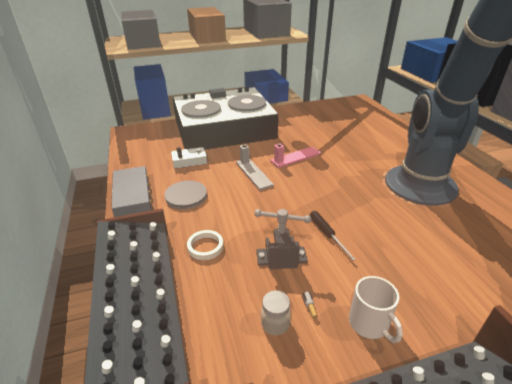

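The top view shows the grey foot around (327,207), with its post at about (350,203) and its tongue pointing left. The clamp is at about (208,190). The pink look-alike is at (345,262). I'll zoom in.

```bash
cat > h.py <<'E'
import numpy as np,cv2
def load(n): 
    d=np.load(f"pics/{n}.npz"); return {k:d[k] for k in d}
def ray(f,u,v,z):
    d=f["R"].T@np.array([(u-f["cx"])/f["fx"],(v-f["cy"])/f["fy"],1]); c=-f["R"].T@f["t"]
    return c+d*(z-c[2])/d[2]
def cloud(f):
    h,w=f["range_z"].shape;v,u=np.mgrid[:h,:w];Z=f["range_z"]
    P=np.stack([(u-f["cx"])/f["fx"]*Z,(v-f["cy"])/f["fy"]*Z,Z],-1)
    return (P-f["t"])@f["R"]
def proj(f,X):
    c=f["R"]@np.array(X)+f["t"]; return f["fx"]*c[0]/c[2]+f["cx"],f["fy"]*c[1]/c[2]+f["cy"]
E
python3 - <<'E'
from h import *
t=load("top0");s=load("side0")
def crop(f,x0,y0,x1,y1,k): return cv2.resize(f["image"][y0:y1,x0:x1,::-1],None,fx=k,fy=k,interpolation=cv2.INTER_CUBIC)
cv2.imwrite("pics/c1.png",np.vstack([crop(t,170,150,270,220,8)]))
cv2.imwrite("pics/c2.png",crop(t,285,185,365,225,9))
cv2.imwrite("pics/c3.png",crop(s,235,195,335,275,7))
for n,f in(("t",t),("s",s)):
    P=cloud(f);print(n,np.nanmedian(P[...,2][f["range_z"]>0]))
P=cloud(t)
np.set_printoptions(precision=3,suppress=True)
for uv in[(327,208),(351,202),(303,211),(208,190),(216,172),(198,200),(237,141)]: print(uv,P[uv[1],uv[0]])
E
```

```text
t 0.001471031567769288
s 0.00012691828027087498
(327, 208) [ 0.479 -0.22   0.017]
(351, 202) [ 0.49  -0.285  0.068]
(303, 211) [ 0.469 -0.144  0.014]
(208, 190) [0.518 0.15  0.09 ]
(216, 172) [0.564 0.124 0.132]
(198, 200) [0.481 0.174 0.127]
(237, 141) [ 0.704  0.069 -0.002]
```

View pics/c1.png

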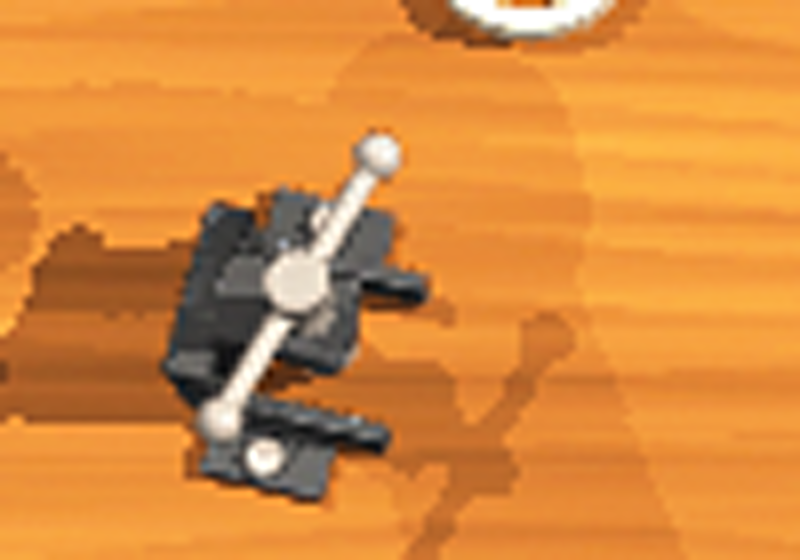

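View pics/c2.png

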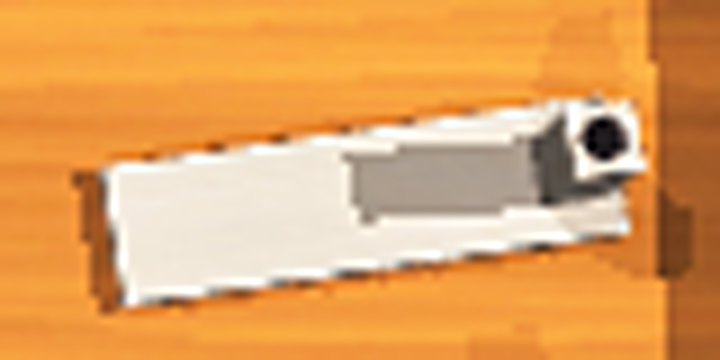

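View pics/c3.png

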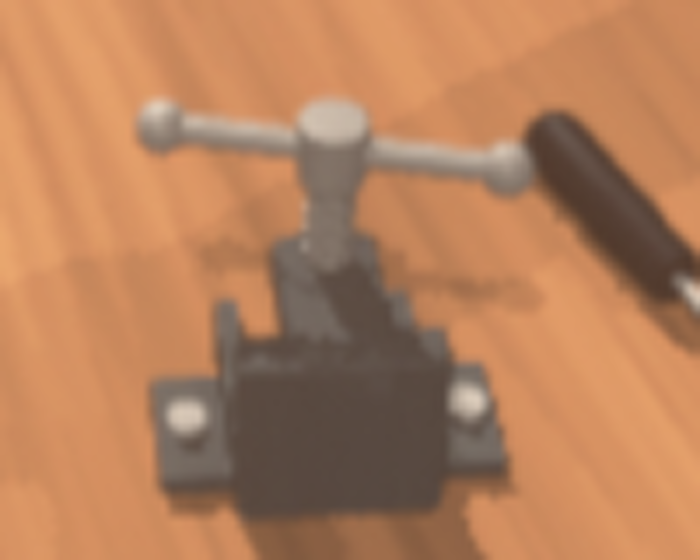

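The clamp opens to the right (−y) and is yawed about 77°. The foot's yaw is about 99°. Next I'll measure both precisely.

```bash
cat > m.py <<'E'
from h import *
np.set_printoptions(precision=4,suppress=True)
def edge_fit(f,a,b,z,h=5,off=0):
    """sub-pixel edge of max gray/saturation gradient near pixel segment a-b; returns world pts on plane z line fit"""
    S=cv2.cvtColor(f["image"],cv2.COLOR_RGB2HSV)[...,1].astype(np.float32)
    a=np.array(a,float);b=np.array(b,float);d=(b-a)/np.linalg.norm(b-a);n=np.array([-d[1],d[0]])
    pts=[];ts=np.arange(-h,h+.01,.25)
    for k in np.linspace(.1,.9,25):
        p=a+k*(b-a); q=(p+ts[:,None]*n).astype(np.float32)
        pr=cv2.remap(S,q[None,:,0],q[None,:,1],cv2.INTER_LINEAR)[0]
        g=np.abs(np.gradient(cv2.GaussianBlur(pr[None],(0,0),2)[0])); g=g*(g>g.max()*.5); t=(g*ts).sum()/g.sum()
        pts.append(ray(f,*(p+t*n),z)[:2])
    pts=np.array(pts,np.float32); vx,vy,x,y=cv2.fitLine(pts,cv2.DIST_HUBER,0,.01,.01).ravel()
    r=np.abs((pts-[x,y])@[-vy,vx]); return np.array([x,y]),np.array([vx,vy]),np.median(r)
E
python3 - <<'E'
from m import *
t=load("top0");s=load("side0")
def c2(x,y): return 285+(x+.5)/9-.5,185+(y+.5)/9-.5
up=edge_fit(t,c2(105,168),c2(540,103),.01,2.5)
lo=edge_fit(t,c2(125,304),c2(625,232),.01,2.5)
en=edge_fit(t,c2(105,170),c2(122,303),.01,2.5)
for e in(up,lo,en):
    print(e, np.degrees(np.arctan2(e[1][1],e[1][0])))
d=up[1]*np.sign(up[1][1]);
n=np.array([-d[1],d[0]]); print("width",(up[0]-lo[0])@n)
print("post top ctr", ray(t,*c2(606,138),.07))
# mask for whole plate
hsv=cv2.cvtColor(t["image"],cv2.COLOR_RGB2HSV)
for pt in[(327,208),(300,212)]:print(hsv[pt[1],pt[0]])
m=((hsv[...,1]<90)).astype(np.uint8); m[:,:285]=0;m[:,362:]=0;m[:190]=0;m[225:]=0
c=max(cv2.findContours(m,0,2)[0],key=cv2.contourArea);print(cv2.minAreaRect(c),cv2.contourArea(c))
# balls & boss in both views : rays at height
def c1(x,y): return 170+(x+.5)/8-.5,150+(y+.5)/8-.5
def c3(x,y): return 235+(x+.5)/7-.5,195+(y+.5)/7-.5
def tri(a,b):
    A=[];B=[]
    for f,(u,v) in((t,a),(s,b)):
        M=np.c_[f["R"],f["t"]];x=(u-f["cx"])/f["fx"];y=(v-f["cy"])/f["fy"]
        A+= [x*M[2]-M[0],y*M[2]-M[1]]
    A=np.array(A);return np.linalg.lstsq(A[:,:3],-A[:,3],rcond=None)[0]
b1=tri(c1(380,155),c3(160,125));b2=tri(c1(220,418),c3(505,166));bo=tri(c1(298,282),c3(332,122))
print(b1,b2,np.linalg.norm(b1-b2),(b1+b2)/2,bo)
for z in(.116,.119,.122):
    print(z,ray(t,*c1(380,155),z)[:2],ray(t,*c1(220,418),z)[:2])
b=cv2.resize(s["image"][135:200,225:290,::-1],None,fx=9,fy=9,interpolation=cv2.INTER_CUBIC);cv2.imwrite("pics/c4.png",b)
E
```

```text
(array([ 0.5071, -0.1983], dtype=float32), array([ 0.1573, -0.9876], dtype=float32), np.float32(0.00035999503)) -80.95228
(array([ 0.4602, -0.2226], dtype=float32), array([ 0.1523, -0.9883], dtype=float32), np.float32(0.00036560986)) -81.23773
(array([ 0.4703, -0.1245], dtype=float32), array([0.9868, 0.1621], dtype=float32), np.float32(0.00012992762)) 9.330553
width -0.050125238
post top ctr [ 0.4962 -0.2875  0.07  ]
[ 15  46 167]
[ 20  26 240]
((326.39715576171875, 206.72335815429688), (15.564529418945312, 59.66059112548828), 81.7028579711914) 831.5
[0.5746 0.1226 0.1218] [0.475  0.1781 0.1232] 0.11408869472955567 [0.5248 0.1504 0.1225] [0.5242 0.1502 0.132 ]
0.116 [0.5776 0.1225] [0.4773 0.1784]
0.119 [0.5768 0.1222] [0.4768 0.178 ]
0.122 [0.5761 0.122 ] [0.4762 0.1776]
```

View pics/c4.png

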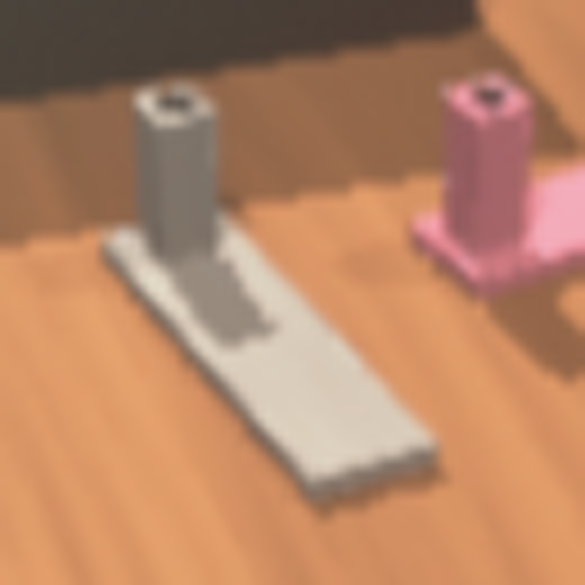

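```bash
python3 - <<'E'
from m import *
t=load("top0")
im=t["image"][168:215,186:230,::-1].astype(float);im=np.clip(255*(im/255)**.6,0,255).astype(np.uint8)
cv2.imwrite("pics/c5.png",cv2.resize(im,None,fx=12,fy=12,interpolation=cv2.INTER_CUBIC))
E
```

```text
(no output)
```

View pics/c5.png

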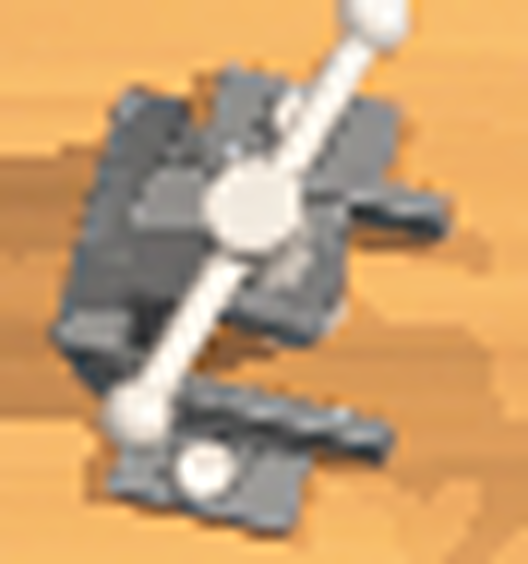

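```bash
python3 - <<'E'
from m import *
t=load("top0")
def c5(x,y): return 186+(x+.5)/12-.5,168+(y+.5)/12-.5
def ang(e): return np.degrees(np.arctan2(e[1][1],e[1][0]))
near=edge_fit(t,c5(215,388),c5(385,424),.026,2); print("near inner",near,ang(near))
nend=edge_fit(t,c5(394,428),c5(385,460),.026,2); print("near end",nend,ang(nend))
far=edge_fit(t,c5(405,187),c5(448,200),.026,1.5); print("far outer",far,ang(far))
fend=edge_fit(t,c5(450,205),c5(443,235),.02,2); print("far end",fend,ang(fend))
back=edge_fit(t,c5(125,95),c5(60,325),.072,2); print("back",back,ang(back))
print("cam",-t["R"].T@t["t"])
P=cloud(t)
for q in[(250,205),(280,265),(160,200),(370,432),(420,208)]:
    u,v=map(round,c5(*q));print(q,P[v,u])
E
```

```text
near inner (array([0.4967, 0.1484], dtype=float32), array([0.2292, 0.9734], dtype=float32), np.float32(0.00023844188)) 76.75127
near end (array([0.485 , 0.1237], dtype=float32), array([ 0.9845, -0.1753], dtype=float32), np.float32(0.00011352999)) -10.096205
far outer (array([0.5527, 0.1161], dtype=float32), array([0.2433, 0.9699], dtype=float32), np.float32(0.00027882258)) 75.917305
far end (array([0.5466, 0.1112], dtype=float32), array([0.9751, 0.2216], dtype=float32), np.float32(0.00016086326)) 12.801304
back (array([0.541 , 0.1981], dtype=float32), array([ 0.973 , -0.2306], dtype=float32), np.float32(0.00036321906)) -13.335262
cam [0.2446 0.0108 1.4127]
(250, 205) [0.5238 0.1517 0.1359]
(280, 265) [0.5162 0.146  0.101 ]
(160, 200) [0.5408 0.1803 0.0714]
(370, 432) [0.4864 0.13   0.0298]
(420, 208) [0.5487 0.1164 0.0243]
```

```bash
python3 - <<'E'
from m import *
from plant import robot
t=load("top0")
print("pink post top",ray(t,341,237,.07))
D=np.pi
th=np.radians(8.85);p=[.4957,-.2862]
robot.grip(.5,60)
print(robot.sense()["t"])
robot.goto([*p,.16],[D,0,th]); 
robot.move_straight([*p,.036],vel=.12,contact_N=15)
s=robot.sense();print(s["t"],s["tcp_pos"],s["tcp_rot"],s["wrist_force"],s["joint_pos"])
f=robot.grab_frame("side");cv2.imwrite("pics/s1.png",cv2.resize(f["image"][110:230,200:340,::-1],None,fx=5,fy=5))
E
```

```text
pink post top [ 0.3829 -0.2505  0.07  ]
0.5917
5.1417 [ 0.4962 -0.2866  0.0367] [ 3.1407 -0.0012  0.1544] [ 0.5242 -0.4198 -0.1671] [ 0.0072  0.6356  0.6028  1.9732 -0.5511  0.6983  1.107 ]
```

View pics/s1.png

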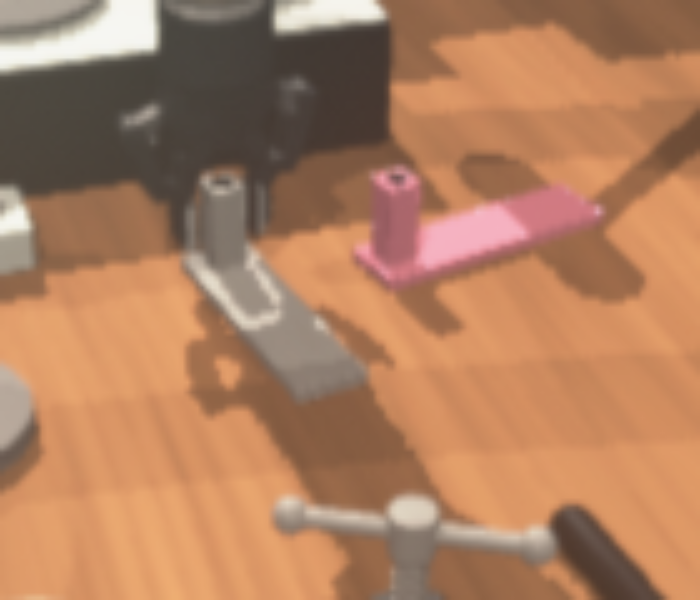

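The fingers sit either side of the grey post at about (222,215) in the crop, and the pink foot is clear. I'll grip and slide the foot to the line-up point.

```bash
python3 - <<'E'
from m import *
from plant import robot
D=np.pi
a=np.array([.230,.973]);a/=np.linalg.norm(a);n=np.array([a[1],-a[0]])
robot.grip(0.,70)
s=robot.sense();print(s["t"],s["opening"],s["tcp_pos"],s["tcp_rot"],s["wrist_force"],s["torque"])
th=np.arctan2(a[1],a[0])-D/2
p=.030*a+.4762*n
z=s["tcp_pos"][2]
r=robot.move_straight([*p,z],vel=.10,attitude=[D,0,th],contact_N=25)
s=robot.sense();print(r,s["t"],s["opening"],s["tcp_pos"],s["tcp_rot"],th,s["wrist_force"],s["torque"])
f=robot.grab_frame("top");np.savez("pics/top1.npz",**f)
cv2.imwrite("pics/t1.png",cv2.resize(f["image"][150:240,180:310,::-1],None,fx=6,fy=6,interpolation=cv2.INTER_CUBIC))
E
```

```text
5.4917 0.2704122589443012 [ 0.4959 -0.2866  0.0369] [ 3.141  -0.0009  0.1543] [-1.1001  0.1692  5.7363] [0.0713 0.4413 0.0577]
False 7.7167 0.2724583011265152 [ 0.4704 -0.0804  0.0368] [-3.1414  0.0001 -0.2324] -0.23212153562404336 [-0.3837 -1.9795  0.0841] [-0.4631 -0.037  -0.0081]
```

View pics/t1.png

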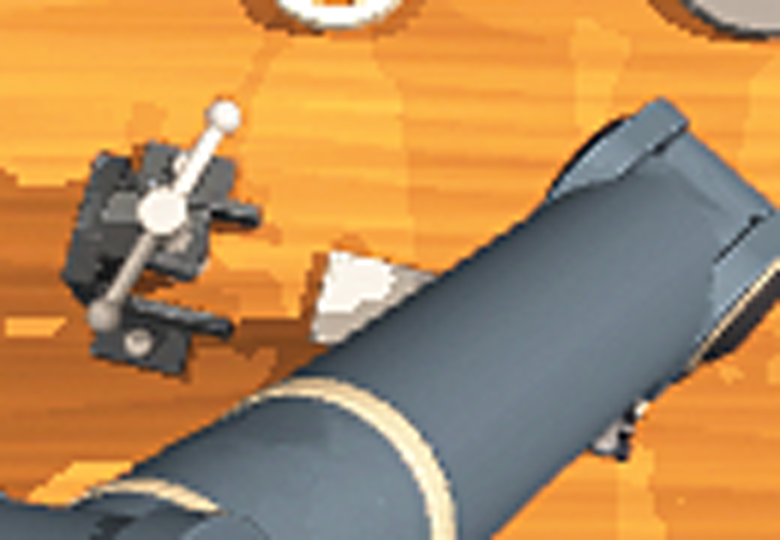

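The tongue end shows from (333,253) to (312,340) in the crop, ahead of the mouth. I'll check its lateral offset against the clamp axis.

```bash
python3 - <<'E'
from m import *
t=load("top1")
a=np.array([.230,.973]);a/=np.linalg.norm(a);n=np.array([a[1],-a[0]])
def c(x,y): return 180+(x+.5)/6-.5,150+(y+.5)/6-.5
ac=lambda q:(q[0]*a[0]+q[1]*a[1],q[0]*n[0]+q[1]*n[1])
en=edge_fit(t,c(333,253),c(312,340),.01,2); up=edge_fit(t,c(336,252),c(430,272),.01,1.5)
print(np.degrees(np.arctan2(en[1][1],en[1][0])),np.degrees(np.arctan2(up[1][1],up[1][0])),np.degrees(np.arctan2(a[1],a[0])))
print("end along/lat",ac(en[0]),"up",ac(up[0]))
near=edge_fit(t,c(150,300),c(230,317),.026,1.5);print(ac(near[0]),np.degrees(np.arctan2(near[1][1],near[1][0])))
# upper/lower corners via row profile
cv2.imwrite("pics/t1b.png",cv2.resize(t["image"][180:215,225:265,::-1],None,fx=14,fy=14,interpolation=cv2.INTER_NEAREST))
E
```

```text
-13.183043 76.61702 76.70041567464672
end along/lat (np.float64(0.19369326023552014), np.float64(0.4780041781945369)) up (np.float64(0.1625262459253816), np.float64(0.5015055697361728))
(np.float64(0.25586524259538823), np.float64(0.44938264283675927)) 77.07596
```

View pics/t1b.png

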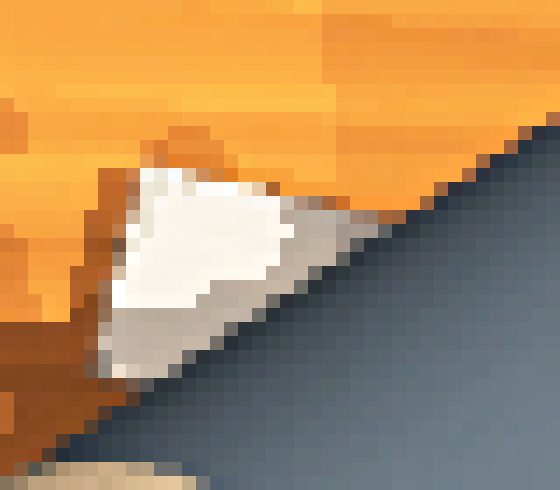

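The foot's centre line is at 0.4765 against the slot's 0.4762, and the angle matches within 0.3°. Now I'll insert it.

```bash
python3 - <<'E'
from m import *
from plant import robot
D=np.pi
a=np.array([.230,.973]);a/=np.linalg.norm(a);n=np.array([a[1],-a[0]])
th=np.arctan2(a[1],a[0])-D/2
ac=lambda q:np.array((q[0]*a[0]+q[1]*a[1],q[0]*n[0]+q[1]*n[1]))
z=robot.sense()["tcp_pos"][2]
def go(s,v,c):
    p=s*a+.4759*n
    r=robot.move_straight([*p,z],vel=v,attitude=[D,0,th],contact_N=c); q=robot.sense()
    print(s,r,round(q["t"],2),ac(q["tcp_pos"]),ac(q["wrist_force"]),q["wrist_force"][2],q["torque"],q["opening"]); return r
if not go(.085,.06,12):
  if not go(.125,.05,12): go(.146,.02,14)
E
```

```text
0.085 False 8.83 [0.0859 0.4759] [2.0216 0.6768] -0.053922652980060715 [-0.0364 -0.1076  0.0933] 0.273327149997713
0.125 False 9.78 [0.126 0.476] [ 0.5674 -0.3899] 0.4229676960406285 [-0.0944 -0.1099  0.0265] 0.2749472993950509
0.146 True 10.51 [0.1368 0.4758] [-0.9969  0.2265] 3.8258791969347183 [ 0.303  -0.0519  0.0223] 0.2715097548967214
```

It made contact at 0.1368, where I expected 0.1355–0.136. I'll release, back off and check.

```bash
python3 - <<'E'
from m import *
from plant import robot
a=np.array([.230,.973]);a/=np.linalg.norm(a);n=np.array([a[1],-a[0]])
s=robot.sense()
r=robot.move_straight(list(s["tcp_pos"]+np.r_[a*.004,0]),vel=.02,contact_N=12)
q=robot.sense();print(r,q["tcp_pos"]@np.r_[a,0],q["wrist_force"])
robot.grip(.5)
p=robot.sense()["tcp_pos"]
robot.move_straight([p[0],p[1],.2],vel=.2)
p=np.array([.40,-.12]);robot.goto([*p,.25],[np.pi,0,-.2])
print(robot.sense()["t"])
for nme in("top","side"):
    f=robot.grab_frame(nme);np.savez(f"pics/{nme}2.npz",**f)
    c=f["image"][140:250,170:310,::-1] if nme=="top" else f["image"][170:275,220:340,::-1]
    cv2.imwrite(f"pics/{nme}2.png",cv2.resize(c,None,fx=5.5,fy=5.5,interpolation=cv2.INTER_CUBIC))
E
```

```text
True 0.13676341330930808 [-0.0681 -1.4804  1.3329]
12.8167
```

View pics/top2.png

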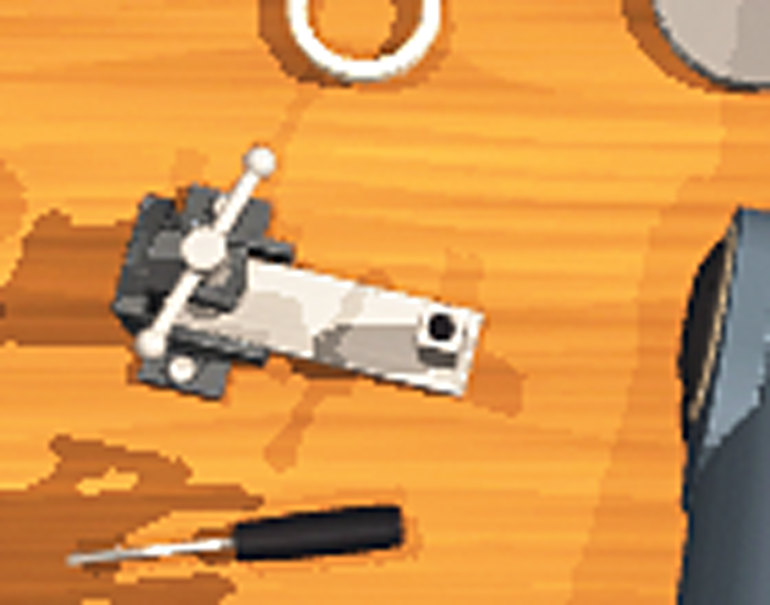

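View pics/side2.png

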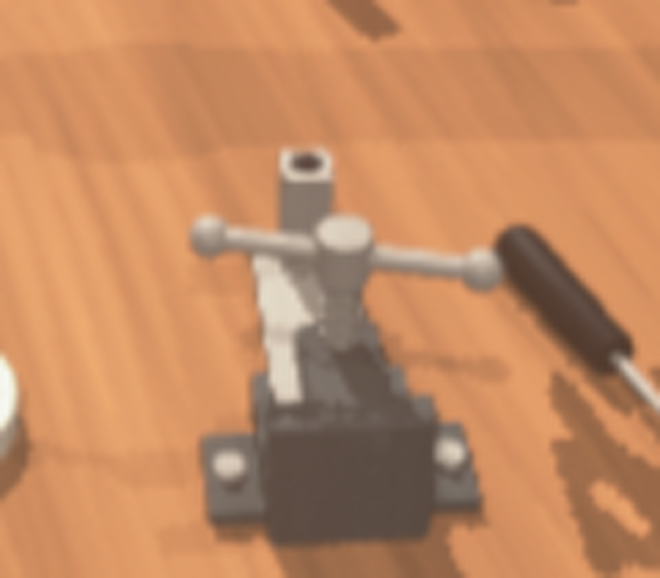

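The top view shows the tongue between the cheeks with the post at (440,327). The foot is straight and unmoved after release. Next I'll plan the handle holds.

```bash
python3 - <<'E'
from m import *
from plant import robot
t=load("top2");s=load("side2")
def c1(x,y): return 170+(x+.5)/5.5-.5,140+(y+.5)/5.5-.5
for z in(.122,):print(ray(t,*c1(260,160),z)[:2],ray(t,*c1(149,342),z)[:2],ray(t,*c1(204,248),.132)[:2])
c=np.array([.525,.150]);D=np.pi
for e in(0,180):
  for fl in(0,180):
    for k in range(0,300,45):
        A=np.radians(-29.2+e-k); yaw=A+D/2+np.radians(fl); yaw=(yaw+D)%(2*D)-D
        q=robot.inverse_kinematics([*(c+.035*np.array([np.cos(A),np.sin(A)])),.112],[D,0,yaw])
        print(e,fl,k,round(yaw,2),None if q is None else np.round(q,2))
E
```

```text
[0.5768 0.1226] [0.4763 0.1788] [0.5256 0.1501]
0 0 0 1.06 [-0.87  0.55  0.76  1.94 -0.5   0.85  1.22]
0 0 45 0.28 [-1.08  0.7   1.14  2.01 -0.79  0.97  0.74]
0 0 90 -0.51 [-1.15  0.69  1.19  2.06 -0.8   0.96 -0.03]
0 0 135 -1.3 [-1.17  0.61  1.11  2.09 -0.72  0.89 -0.93]
0 0 180 -2.08 [-1.24  0.68  1.18  2.06 -0.8   0.95 -1.7 ]
0 0 225 -2.87 [-1.26  0.79  1.26  2.01 -0.89  1.05 -2.43]
0 0 270 2.63 [-0.71  0.47  0.41  1.93 -0.26  0.79  2.48]
0 180 0 -2.08 [-1.11  0.81  1.23  1.95 -0.89  1.07 -1.56]
0 180 45 -2.87 [-1.13  0.8   1.27  2.01 -0.9   1.06 -2.29]
0 180 90 2.63 [-0.67  0.41  0.45  2.04 -0.25  0.75  2.57]
0 180 135 1.85 [-0.83  0.41  0.59  2.07 -0.33  0.75  1.81]
0 180 180 1.06 [-1.01  0.48  0.79  2.05 -0.48  0.79  1.13]
0 180 225 0.28 [-1.2   0.69  1.12  2.01 -0.77  0.96  0.6 ]
0 180 270 -0.51 [-1.17  0.75  1.16  1.95 -0.83  1.02 -0.13]
180 0 0 -2.08 [-1.24  0.68  1.18  2.06 -0.8   0.95 -1.7 ]
180 0 45 -2.87 [-1.26  0.79  1.26  2.01 -0.89  1.05 -2.43]
180 0 90 2.63 [-0.71  0.47  0.41  1.93 -0.26  0.79  2.48]
180 0 135 1.85 [-0.74  0.5   0.52  1.91 -0.33  0.82  1.81]
180 0 180 1.06 [-0.87  0.55  0.76  1.94 -0.5   0.85  1.22]
180 0 225 0.28 [-1.08  0.7   1.14  2.01 -0.79  0.97  0.74]
180 0 270 -0.51 [-1.15  0.69  1.19  2.06 -0.8   0.96 -0.03]
180 180 0 1.06 [-1.01  0.48  0.79  2.05 -0.48  0.79  1.13]
180 180 45 0.28 [-1.2   0.69  1.12  2.01 -0.77  0.96  0.6 ]
180 180 90 -0.51 [-1.17  0.75  1.16  1.95 -0.83  1.02 -0.13]
180 180 135 -1.3 [-1.14  0.81  1.22  1.93 -0.89  1.08 -0.83]
180 180 180 -2.08 [-1.11  0.81  1.23  1.95 -0.89  1.07 -1.56]
180 180 225 -2.87 [-1.13  0.8   1.27  2.01 -0.9   1.06 -2.29]
180 180 270 2.63 [-0.67  0.41  0.45  2.04 -0.25  0.75  2.57]
```

```bash
cat > turn.py <<'E'
from m import *
from plant import robot
D=np.pi; C=np.array([.5252,.1501]); R=.034
def pos(A,z): return [*(C+R*np.array([np.cos(A),np.sin(A)])),z]
def wrap(x): return (x+D)%(2*D)-D
def meas(bias,k=4):
    L=[]
    for _ in range(k):
        robot.sleep(.02); s=robot.sense(); f=s["wrist_force"]-bias[0]; m=s["torque"]-bias[1]; r=s["tcp_pos"][:2]-C
        L.append([r[0]*f[1]-r[1]*f[0]+m[2],m[2],np.arctan2(r[1],r[0]),*f,s["tcp_rot"][2],s["tcp_pos"][2],np.linalg.norm(r)])
    return np.mean(L,0),s
def hold(A,yaw,z,barz_sweep,target,maxT=.62,strength=35,open_=.5,step=np.radians(12)):
    """A: angle of the end held; yaw: tool yaw there"""
    robot.grip(open_,strength)
    robot.goto(pos(A,z+.06),[D,0,yaw]); robot.move_straight(pos(A,z),vel=.12,contact_N=15)
    robot.sleep(.1); s=robot.sense(); bias=(s["wrist_force"].copy(),s["torque"].copy())
    robot.grip(0.); m,s=meas(bias); print("gripped",round(s["t"],2),np.round(m,3),round(s["opening"],3))
    k=0
    while k<barz_sweep-1e-6:
        st=step if m[0]<.2 else step/2
        k=min(k+st,barz_sweep)
        robot.move_straight(pos(A-k,z-.006*k/(2*D)),vel=.08,attitude=[D,0,wrap(yaw-k)])
        m,s=meas(bias); print(round(s["t"],2),round(np.degrees(k)),"T %.3f Mz %.3f A %.1f F %s yaw %.1f z %.4f r %.4f"%(m[0],m[1],np.degrees(m[2]),np.round(m[3:6],1),np.degrees(m[6]),m[7],m[8]),"op %.3f j7 %.2f"%(s["opening"],s["joint_pos"][6]))
        if m[0]>target: break
    return k,m
def letgo(z):
    robot.grip(.5); s=robot.sense(); robot.move_straight([*s["tcp_pos"][:2],z+.06],vel=.2); print("free",robot.sense()["t"])
E
python3 - <<'E'
from turn import *
A=np.radians(-29.2)
k,m=hold(A,wrap(A+D/2),.112,np.radians(48),.35)
E
```

```text
gripped 15.53 [ 0.13   0.223 -0.521 -2.069 -1.94   4.25   1.061  0.112  0.034] 0.099
15.95 12 T 0.049 Mz 0.196 A -42.3 F [-2.9 -3.2  5.5] yaw 48.8 z 0.1122 r 0.0345 op 0.102 j7 1.08
16.38 24 T 0.024 Mz 0.179 A -54.3 F [-3.2 -3.1  6.4] yaw 36.8 z 0.1120 r 0.0347 op 0.100 j7 0.92
16.8 36 T 0.021 Mz 0.179 A -66.4 F [-3.2 -4.   6.6] yaw 24.8 z 0.1118 r 0.0350 op 0.102 j7 0.76
17.23 48 T 0.029 Mz 0.192 A -78.3 F [-3.9 -4.   6.8] yaw 12.7 z 0.1116 r 0.0352 op 0.102 j7 0.59
```

Free turning, with T steady at about 0.025. Continuing in the same hold.

```bash
cat >> turn.py <<'E'
def cont(A0,k,yaw0,z,kmax,bias,target,step=np.radians(12)):
    m=[0]
    while k<kmax-1e-6:
        st=step if m[0]<.15 else step/2
        k=min(k+st,kmax)
        robot.move_straight(pos(A0-k,z-.006*k/(2*D)),vel=.08,attitude=[D,0,wrap(yaw0-k)])
        m,s=meas(bias); print(round(s["t"],2),round(np.degrees(k)),"T %.3f Mz %.3f A %.1f F %s yaw %.1f"%(m[0],m[1],np.degrees(m[2]),np.round(m[3:6],1),np.degrees(m[6])),"op %.3f j7 %.2f"%(s["opening"],s["joint_pos"][6]))
        if m[0]>target: break
    return k,m
E
python3 - <<'E'
from turn import *
A=np.radians(-29.2)
s=robot.sense(); bias=(s["wrist_force"]-[-3.9,-4,6.8],s["torque"]-[0,0,.192]); np.savez("bias.npz",f=bias[0],m=bias[1]);print(bias)
k,m=cont(A,np.radians(48),A+D/2,.112,np.radians(180),bias,.3)
E
```

```text
(array([0.1987, 0.7528, 0.129 ]), array([-0.6378,  0.7031, -0.0533]))
17.65 60 T -0.012 Mz 0.123 A -90.2 F [-3.8 -4.3  7.4] yaw 0.7 op 0.101 j7 0.43
18.07 72 T -0.035 Mz 0.096 A -102.0 F [-4.7 -4.4  8.2] yaw -11.3 op 0.101 j7 0.26
18.5 84 T 0.030 Mz 0.144 A -113.9 F [-5.5 -4.6  9.1] yaw -23.3 op 0.101 j7 0.08
18.93 96 T 0.010 Mz 0.103 A -125.7 F [-6.5 -4.6  9.7] yaw -35.3 op 0.098 j7 -0.11
19.35 108 T 0.004 Mz 0.075 A -137.5 F [-7.  -3.7 10.6] yaw -47.3 op 0.102 j7 -0.31
19.77 120 T -0.005 Mz 0.033 A -149.3 F [-8.1 -3.6 11.1] yaw -59.3 op 0.101 j7 -0.52
20.2 132 T 0.033 Mz 0.032 A -161.1 F [-7.7 -2.7 12. ] yaw -71.3 op 0.104 j7 -0.74
20.62 144 T -0.004 Mz -0.046 A -173.0 F [-8.6 -2.2 11.9] yaw -83.2 op 0.105 j7 -0.96
21.05 156 T 0.022 Mz -0.060 A 175.2 F [-8.6 -1.6 11.7] yaw -95.2 op 0.103 j7 -1.18
21.48 168 T 0.018 Mz -0.103 A 163.3 F [-8.4 -1.  11.8] yaw -107.2 op 0.104 j7 -1.39
21.9 180 T -0.010 Mz -0.138 A 151.4 F [-7.5 -0.  11.3] yaw -119.2 op 0.101 j7 -1.61
```

```bash
sed -i 's/C=np.array(\[.5252,.1501\])/C=np.array([.5246,.1498])/' turn.py; python3 - <<'E'
from turn import *
letgo(.109)
A=np.radians(-29.2)
s=robot.sense(); 
k,m=hold(A,wrap(A+D/2),.1095,np.radians(204),.22)
E
```

```text
free 22.775
gripped 26.52 [ 0.047  0.089 -0.511 -0.399 -1.157  3.645  1.061  0.11   0.034] 0.103
26.94 12 T -0.010 Mz 0.053 A -41.7 F [-0.7 -1.9  5.2] yaw 48.8 z 0.1098 r 0.0345 op 0.102 j7 0.81
27.37 24 T -0.019 Mz 0.066 A -53.8 F [-1.5 -2.2  5.5] yaw 36.8 z 0.1096 r 0.0346 op 0.103 j7 0.64
27.79 36 T -0.004 Mz 0.076 A -65.8 F [-1.4 -2.6  5.8] yaw 24.8 z 0.1094 r 0.0347 op 0.104 j7 0.47
28.22 48 T 0.014 Mz 0.078 A -77.8 F [-1.3 -2.5  6.4] yaw 12.8 z 0.1092 r 0.0348 op 0.100 j7 0.30
28.64 60 T -0.021 Mz 0.058 A -89.7 F [-2.2 -2.8  6.5] yaw 0.8 z 0.1090 r 0.0349 op 0.102 j7 0.13
29.07 72 T -0.034 Mz 0.041 A -101.7 F [-2.7 -2.4  7.4] yaw -11.2 z 0.1087 r 0.0350 op 0.101 j7 -0.05
29.49 84 T -0.009 Mz 0.051 A -113.7 F [-3.2 -2.9  8.6] yaw -23.2 z 0.1085 r 0.0351 op 0.101 j7 -0.23
29.92 96 T -0.009 Mz 0.049 A -125.6 F [-4.  -2.7  9.4] yaw -35.2 z 0.1083 r 0.0352 op 0.102 j7 -0.40
30.34 108 T -0.015 Mz 0.024 A -137.6 F [-4.5 -2.6 10. ] yaw -47.2 z 0.1081 r 0.0352 op 0.103 j7 -0.58
30.77 120 T -0.012 Mz 0.023 A -149.5 F [-4.9 -1.7 10.7] yaw -59.2 z 0.1079 r 0.0353 op 0.103 j7 -0.76
31.19 132 T -0.030 Mz -0.007 A -161.4 F [-5.2 -1.1 11.3] yaw -71.2 z 0.1077 r 0.0353 op 0.101 j7 -0.93
31.62 144 T -0.017 Mz -0.039 A -173.4 F [-4.9 -1.2 11.6] yaw -83.2 z 0.1075 r 0.0353 op 0.102 j7 -1.11
32.04 156 T -0.033 Mz -0.054 A 174.7 F [-5.3 -0.1 11.7] yaw -95.2 z 0.1073 r 0.0353 op 0.096 j7 -1.29
32.47 168 T -0.044 Mz -0.084 A 162.7 F [-5.2  0.4 11. ] yaw -107.2 z 0.1071 r 0.0352 op 0.102 j7 -1.47
32.89 180 T -0.060 Mz -0.112 A 150.6 F [-4.5  0.9 11.8] yaw -119.2 z 0.1070 r 0.0351 op 0.101 j7 -1.66
33.32 192 T -0.053 Mz -0.129 A 138.7 F [-5.3  1.8 12.3] yaw -131.2 z 0.1070 r 0.0351 op 0.104 j7 -1.85
33.74 204 T 0.004 Mz -0.103 A 126.8 F [-4.8  1.3 12.4] yaw -143.2 z 0.1070 r 0.0350 op 0.102 j7 -2.06
```

T has started to rise, which suggests contact at about 190° in this hold. I'll go a little further to confirm the slope, then regrip.

```bash
python3 - <<'E'
from turn import *
A=np.radians(-29.2)
s=robot.sense(); bias=(s["wrist_force"]-[-4.8,1.3,12.4],s["torque"]-[0,0,-.103])
k,m=cont(A,np.radians(204),A+D/2,.1095,np.radians(222),bias,.4,np.radians(6))
E
```

```text
34.07 210 T 0.045 Mz -0.091 A 120.9 F [-5.4  1.4 12.6] yaw -149.2 op 0.100 j7 -2.16
34.39 216 T 0.062 Mz -0.083 A 115.0 F [-5.4  1.8 12.9] yaw -155.2 op 0.103 j7 -2.26
34.72 222 T 0.102 Mz -0.068 A 109.1 F [-5.8  2.  13.6] yaw -161.2 op 0.104 j7 -2.36
```

```bash
python3 - <<'E'
from turn import *
letgo(.107)
A=np.radians(-71.2)
k,m=hold(A,wrap(A+D/2),.1075,np.radians(54),.45,step=np.radians(9))
E
```

```text
free 35.6
gripped 39.37 [ 0.028  0.116 -1.249 -2.485 -0.7    4.269  0.328  0.108  0.034] 0.101
39.74 9 T 0.179 Mz 0.272 A -80.1 F [-2.5 -1.4  4.5] yaw 9.8 z 0.1080 r 0.0341 op 0.101 j7 0.15
40.12 18 T 0.194 Mz 0.278 A -88.8 F [-2.5 -1.1  5.9] yaw 0.9 z 0.1080 r 0.0342 op 0.099 j7 0.02
40.49 27 T 0.224 Mz 0.296 A -97.5 F [-2.4 -1.7  6.5] yaw -8.1 z 0.1080 r 0.0342 op 0.100 j7 -0.12
40.81 32 T 0.301 Mz 0.383 A -101.7 F [-2.9 -2.   6.3] yaw -12.6 z 0.1080 r 0.0343 op 0.102 j7 -0.19
41.12 36 T 0.334 Mz 0.406 A -106.0 F [-2.6 -1.5  7.1] yaw -17.1 z 0.1080 r 0.0343 op 0.103 j7 -0.25
41.44 40 T 0.343 Mz 0.424 A -110.4 F [-3.2 -1.8  8.2] yaw -21.6 z 0.1080 r 0.0343 op 0.102 j7 -0.32
41.76 45 T 0.370 Mz 0.435 A -114.7 F [-3.2 -2.5  8.6] yaw -26.1 z 0.1079 r 0.0343 op 0.104 j7 -0.39
42.08 50 T 0.430 Mz 0.472 A -119.1 F [-3.  -2.9  9.4] yaw -30.6 z 0.1079 r 0.0344 op 0.101 j7 -0.46
42.39 54 T 0.439 Mz 0.489 A -123.5 F [-3.7 -3.  10.7] yaw -35.1 z 0.1079 r 0.0344 op 0.101 j7 -0.53
```

84° past touching gives T≈0.44, which agrees with 0.3 N m/rad. I'll turn 18° more to get to mid-band.

```bash
python3 - <<'E'
from turn import *
A=np.radians(-71.2)
s=robot.sense(); bias=(s["wrist_force"]-[-3.7,-3,10.7],s["torque"]-[0,0,.489])
k,m=cont(A,np.radians(54),A+D/2,.1075,np.radians(72),bias,.6,np.radians(6))
letgo(.108)
robot.goto([.42,-.10,.28],[np.pi,0,-.3]);robot.sleep(.3)
s=robot.sense();print(s["t"],s["wrist_force"])
for nme in("top","side"):
    f=robot.grab_frame(nme);np.savez(f"pics/{nme}3.npz",**f)
    c=f["image"][140:250,170:310,::-1] if nme=="top" else f["image"][170:275,220:340,::-1]
    cv2.imwrite(f"pics/{nme}3.png",cv2.resize(c,None,fx=5.5,fy=5.5,interpolation=cv2.INTER_CUBIC))
E
```

```text
42.72 60 T 0.474 Mz 0.523 A -129.5 F [-4.7 -3.5 12. ] yaw -41.1 op 0.101 j7 -0.62
43.03 63 T 0.588 Mz 0.606 A -132.0 F [-4.3 -4.  12.1] yaw -44.1 op 0.106 j7 -0.66
43.35 66 T 0.585 Mz 0.603 A -134.9 F [-4.8 -4.1 11.8] yaw -47.1 op 0.100 j7 -0.71
43.67 69 T 0.622 Mz 0.617 A -137.8 F [-4.8 -4.6 13.1] yaw -50.1 op 0.103 j7 -0.75
free 44.55
45.8833 [ 0.8229  0.3157 -0.2415]
```

View pics/top3.png

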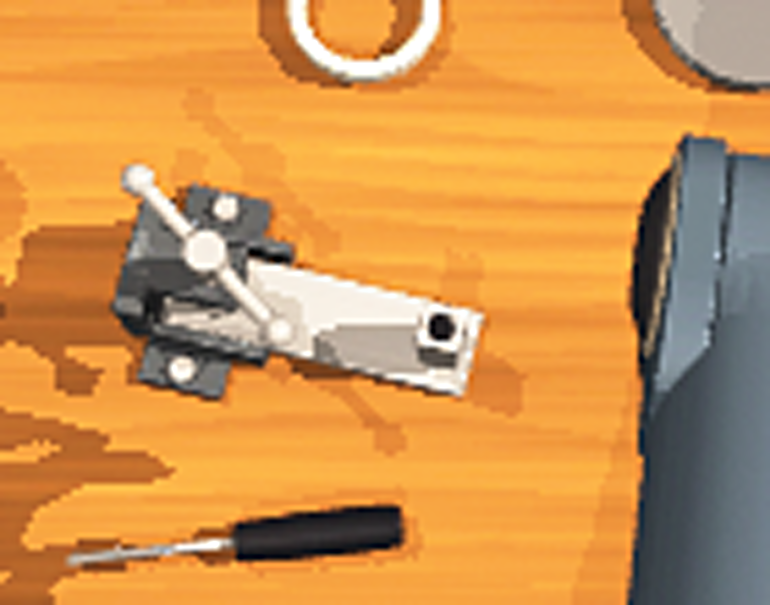

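View pics/side3.png

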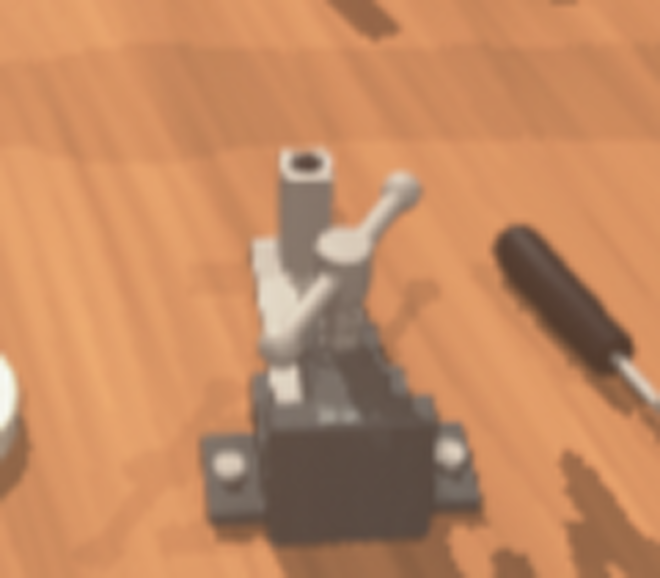

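```bash
python3 - <<'E'
from m import *
from plant import robot
t=load("top3")
def c1(x,y): return 170+(x+.5)/5.5-.5,140+(y+.5)/5.5-.5
a=ray(t,*c1(280,330),.114)[:2]-ray(t,*c1(138,180),.114)[:2];print(np.degrees(np.arctan2(a[1],a[0])),np.linalg.norm(a))
robot.close_job();print(robot.sense()["t"])
E
```

```text
-135.97330449390182 0.1140592920608732
the job is handed in; nothing more can be done
the job is handed in; nothing more can be done
```

The foot is fully home in the clamp, the screw is tightened onto it, and I let go and handed the job in at about 46 s. No verdict was reported.

- **Foot:** I gripped it by the post, slid it into line with the slot and pushed it in until it met the stop. I pushed twice, and it stopped at the same place both times, within about 1 mm of where I expected. In the last pictures it is straight between the cheeks and has not moved since I released it. The mug, jar and adapter, among others, were outside those crops, so I didn't check every bystander. The driver, nearest the work, looks unmoved.
- **Screw:** I turned it about 471° by the gripper, in three holds. It ran free for about 372°, then resistance rose at roughly 0.3 N m/rad. I stopped about 99° past touching, with the last reading at 0.62 N m, inside the 0.35–0.75 N m band. Slope and angle suggest nearer 0.55 N m.
- **What disagreed:** the last picture puts the bar at about −136°, against −140° from the gripper, so the screw may have turned about 4° less than that. The torque readings also carry an uncertainty of about 0.05 N m. Both leave the result inside the firm band. The clamping force in newtons was inferred from the torque, not measured.

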